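Shake the steel pegs out of the slotted caddy into the peg basket

TASK

Take the yellow slotted caddy by its handle, hold it upright over the open blue peg basket and shake it side to side until all four small steel pegs have dropped through the slots into the basket, while the two big red towel clips stay in the caddy; do not touch the pegs with the gripper. Then set the caddy back down on its cork mat without dropping it and swing the basket's lid fully shut, leaving everything else on the shelf where it stands.

Things in the scene. Friction and masses are not known exactly. Their poses are not given: they have to be found in the camera images.
- caddy: Yellow plastic caddy, open on top, 236 x 142 mm and 68 mm high, walls 5 mm, on 8 mm feet, with a rigid hoop handle; loose, about 0.3 kg empty. Origin: centre of its underside, z up; own x runs along its length, its slots and its handle's bar, own y across the slots.
- caddy_grip (a point): Centre of the handle's black grip: a straight level bar along the caddy's own x above its middle, 120 mm long, 22 mm wide, 24 mm high, centre 158 mm above the caddy's origin. From the bar's ends straps slope down to uprights on the end walls.
- caddy_floor (a point): Top of the caddy's floor, 18 mm above its origin, 10 mm thick: two 8 mm bars along own x, at own y = -21.5 and 21.5 mm, and a 5.5 mm ledge at each side wall leave three open slots 35 mm wide and 226 mm long.
- mat: Cork mat, 280 x 190 x 4 mm, fixed on the shelf. Origin: centre of its underside, own x along its length. The caddy starts on it.
- basket: Blue plastic peg basket, open-topped box fixed to the shelf: 220 mm along own x, 260 mm along own y, 95 mm high, walls and floor 5 mm. Origin: centre of its underside. Own +x is the side where the lid is hinged, which faces roughly to world +y (the robot's left), away from the caddy.
- lid (a joint): Lid of the basket, hinged along the rim of the basket's own +x side: 0 = fully shut, 1.57 = upright, 1.9 = leaning back against its stop. It starts open, upright or leaning back. The hinge is stiff: the lid stays at any angle where it is left and must be pushed all the way down; 1 to 3 N at the free edge moves it. Panel 220 mm (from hinge to free edge) x 260 x 6 mm.
- lid_edge (a point): Middle of the lid's free edge; a thumb tab 70 mm wide sticks out 17 mm beyond it. With the lid open it is the top edge, 305 to 315 mm above the shelf.
- lid_hinge (a point): Middle of the lid's hinge line, 95 mm above the shelf, on the rim of the basket's own +x side.
- peg1: Small stainless steel spring peg, 62 mm long (own x), 13 mm wide, 11 mm thick, about 18 g, smooth; loose in the caddy. Origin: centre of its underside as it first lies, across the bars. It stays there while the caddy moves smoothly; brisk strokes of 40 to 60 mm across the slots, 0.2 s each, make it slide and drop: gentler, it rides along; faster, it hangs in place; if stuck, slant the strokes.
- peg2: Small stainless steel spring peg, 62 mm long (own x), 13 mm wide, 11 mm thick, about 18 g, smooth; loose in the caddy. Origin: centre of its underside as it first lies, across the bars. It stays there while the caddy moves smoothly; brisk strokes of 40 to 60 mm across the slots, 0.2 s each, make it slide and drop: gentler, it rides along; faster, it hangs in place; if stuck, slant the strokes.
- peg3: Small stainless steel spring peg, 62 mm long (own x), 13 mm wide, 11 mm thick, about 18 g, smooth; loose in the caddy. Origin: centre of its underside as it first lies, across the bars. It stays there while the caddy moves smoothly; brisk strokes of 40 to 60 mm across the slots, 0.2 s each, make it slide and drop: gentler, it rides along; faster, it hangs in place; if stuck, slant the strokes.
- peg4: Small stainless steel spring peg, 62 mm long (own x), 13 mm wide, 11 mm thick, about 18 g, smooth; loose in the caddy. Origin: centre of its underside as it first lies, across the bars. It stays there while the caddy moves smoothly; brisk strokes of 40 to 60 mm across the slots, 0.2 s each, make it slide and drop: gentler, it rides along; faster, it hangs in place; if stuck, slant the strokes.
- clip1: Big red plastic towel clip, 112 mm long (own x), 46 mm wide, 44 mm high, about 60 g, too thick for the slots; loose in the caddy. Origin: on its underside, about the middle of its length.
- clip2: Big red plastic towel clip, 112 mm long (own x), 46 mm wide, 44 mm high, about 60 g, too thick for the slots; loose in the caddy. Origin: on its underside, about the middle of its length.
- brush: Stain brush with wooden handle, 182 x 46 x 26 mm, lying between mat and basket. Origin: under its middle. Leave alone.
- coin_dish: Small white ceramic coin dish, 104 mm across, 26 mm high. Origin: centre of its underside. Leave alone.
- spray: Closed green spray bottle with white trigger head, 72 mm across, 217 mm high. Origin: centre of its underside. Leave alone.
- softener: White bottle with blue cap, 84 mm across, 210 mm high. Origin: centre of its underside. Leave alone.
- tablets: White jar with orange lid, 90 mm across, 110 mm high. Origin: centre of its underside. Leave alone.
- dosing_cup: Pale blue dosing cup, 72 mm across, 60 mm high. Origin: centre of its underside. Leave alone.
There are look-alikes about, which are no part of the job. Leave any green or pink look-alike of the clip1 alone. What is shaped like the clip2 but purple is not meant.

How it is judged:
By the outcome, as a careful person would: the job done as asked, in the order asked, and still so for the second after the job is handed in, with the robot touching nothing.
It also fails if it takes over 64 s, if anything falls off the work surface, if the arm or the gripper's body presses on something with over 40 N, if the wrist force passes 120 N, or if a joint passes its speed limit or range.

ROBOT

A 6-joint arm with a two-finger parallel gripper is mounted at the origin on the work surface. World frame = base frame: x ahead of the robot, y to its left, z up, the work surface at z = 0. Lengths are in m, angles in rad, forces in N, time in s.
With the tool pointing down it reaches from about 0.3 to 0.75 m from the base axis. Payload 8.5 kg.
Tool frame: the origin (TCP) lies where the fingers leave the gripper's body, on its centre line; the fingertips stand 73 mm ahead of it and the grasp point (between the pads) lies ctrl.grip_point_offset ahead of it (ctrl.grip_point_offset is the distance from the TCP to the grasp point, in m); z points along the fingers, y is the line along which they close (so a half turn about z gives the same grasp; the last joint's range is limited). The gripper opens to 85 mm and grips with 20 to 120 N. Pads are 22 mm wide; open, the fingers measure 114 mm over their backs; the gripper's body (76 mm by 85 mm) begins 54 mm behind the grasp point. The pads swing forward as they close: fully open they stand 13 mm farther back than shut.
Start: joints at [-1.541, 0.381, 1.297, -0, 1.464, -0.215], TCP at [0.133, -0.534, 0.304] pointing down, gripper open.
Joint ranges: [-3.11, 3.11], [-0.89, 2.33], [0.22, 2.48], [-1.42, 4.56], [0.17, 2.85], [-2.88, 2.88]. Speed limits (rad/s): [2.39, 2.39, 3.14, 3.14, 3.14, 3.14].

INTERFACE

Orientations are given as a unit quaternion [w, x, y, z].
In Python, from bench import state, vision, ctrl, models gives the robot as it stands.
- The arm moves only by the tool carry_out, never from a script. Its arguments are lists of equal length, an entry for each row: "jaw": the opening, from -1 (shut) to 1 (fully open), so that 0 is half open; "slide": the shift along the tool's x, y, z scaled (see below), a list of three; "delta_rot": the turn, a rotation vector about the tool's x, y, z scaled (see below), a list of three. A call has 1 to 20 rows; each row shifts and turns the commanded pose from where the row before left it, along the tool's axes as they then stand; what a row does not reach is not made up. The controller multiplies each number of a shift by 3 cm and each number of a turn by 8 degrees. A row lasts 1/8 s, in which the tool goes at most 62.5 mm and 10.7 degrees, less where a joint would pass 70% of its speed; a pose out of reach is approached as far as the arm can. A call with a number of a shift or a turn outside -1 to 1 is refused whole. A call with a gripper value outside its range is refused whole. The fingers move at their own pace and stop on an object; "force" is the grip in N (left out, the last holds). Time passes only in rows, so rows that do not move let the fingers close. It gives the time, the measured TCP pose, the force, the opening and the grip force at its end, in the units of the state.
- state(): the state, without advancing time (a new reading comes with each control period).
- vision.camera(name): name is "scene" or "top" or "wrist"; returns the picture (480x640x3 uint8, blue, green, red); there is no depth.
- vision.get_calibration(name): a dict with "fx", "fy", "cx", "cy" (pixels), "world_from_camera" (4x4, takes a point from camera to world coordinates). Camera axes: x right, y down, z forward; pixel columns grow to the right and rows downward; lengths in m; the calibration is good to about 2 mm. A picture is of the moment at which its call begins: read the wrist's pose just before it. get_calibration takes no time and is no camera call; for the wrist camera it gives the pose at the moment of the call.
- ctrl.close_job(): hands the job in; it is judged then, once.
Trained networks look in the newest picture that a camera, given by its name, has taken for a name from the list of things; names that differ only in an ending like _2 or _b are one class to them, and where a whole thing is asked for, a point or a joint stands for the part that bears it (a point fixed in the world has none). Each returns a list of dicts, best first, with "conf" (0 to 1); they miss things now and then, are a little off and sometimes report something else, mostly with a low value. They report only what shows in the picture. A call takes as long as a camera call. They do not tell look-alikes from the thing itself.
- models.regions_of(camera, name): "region" (480x640 bool, what is visible of it) and "extent" ([left, top, width, height] in pixels, round what is visible of it).
The state is a dict: "t": time; "joint_positions": joint angles; "joint_vel": joint speeds; "joint_torque": joint torques, N m; "ee_pos": TCP position; "tool_rot": TCP orientation; "wrist_force": force on the tool from outside, world axes, zero at the start; "ft_torque": the same for the moment, N m; "finger_gap": opening from 0.0 (shut) to 1.0 (fully open); "grasp_force": force on a finger pad.
Only numpy, scipy, OpenCV 4.12 (cv2) and the standard library are available. Lean on these libraries where they do the work, as an engineer would, in place of code of your own. Each camera call takes 0.05 s, during which the arm holds its last target. There are 200 camera calls.

## Working session

There is one attempt and no reset: what is moved stays moved. The work goes in short steps, Python scripts to look and compute and a tool call to move; the robot and the scene stay as the last step left them, time stands still between calls to the robot, and variables do not carry over. Pictures are saved under pics/ and viewed, at most 10 in all, crops included, and the job is handed in when it is done.

Besides the shell and the picture viewer there is one more tool, called as a command line: name --argument value ..., lists and objects as JSON in quotes. carry_out: Moves the arm, as the interface text tells. Its arguments: {"type":"object","properties":{"jaw":{"type":"array","items":{"type":"number"}},"slide":{"type":"array","items":{"type":"array","items":{"type":"number","minimum":-1,"maximum":1}}},"delta_rot":{"type":"array","items":{"type":"array","items":{"type":"number","minimum":-1,"maximum":1}}},"force":{"type":"number"}},"required":["jaw","slide","delta_rot"]}

```bash
mkdir -p pics; python3 - <<'E'
from bench import state, vision, ctrl, models
import cv2, numpy as np
print(ctrl.grip_point_offset, state())
ims=[]
for c in ["scene","top"]:
    im=vision.camera(c); ims.append(im); cv2.imwrite(f"pics/{c}0.png",im)
    k=vision.get_calibration(c); print(c,k['fx'],k['fy'],k['cx'],k['cy'],np.round(k['world_from_camera'],4).tolist())
    for n in ["caddy","caddy_grip","mat","basket","lid","lid_edge","lid_hinge","peg1","clip1","brush"]:
        for r in models.regions_of(c,n)[:4]:
            m=r['region']; ys,xs=np.nonzero(m)
            print(c,n,round(r['conf'],2),r['extent'],cv2.minAreaRect(np.c_[xs,ys].astype(np.float32)) if len(xs) else None)
E
```

```text
0.0539 {'t': 0.0, 'joint_positions': array([-1.54128720e+00,  3.81218471e-01,  1.29826924e+00, -1.86867620e-06,
        1.46361320e+00, -2.15307457e-01]), 'joint_vel': array([ 0.00012834,  0.00029101,  0.00175289,  0.00099565, -0.00014465,
       -0.00039604]), 'joint_torque': array([-7.98943038e-04, -4.48471427e+01, -2.31278801e+01, -1.84901346e-04,
        4.81412470e-03, -1.02189540e-05]), 'ee_pos': array([ 0.13329575, -0.53340618,  0.30329678]), 'tool_rot': array([-7.50961360e-04,  9.92517161e-01,  1.22102896e-01,  6.90321484e-05]), 'wrist_force': array([-0.89812507, -0.17329583,  0.00556508]), 'ft_torque': array([ 0.00178907,  0.00230473, -0.01483144]), 'grasp_force': 0.0, 'finger_gap': 0.9973979878049387}
scene 481.184406059003 481.184406059003 316.37390328428614 235.61293872966894 [[0.7819, 0.4135, -0.4666, 1.1319], [0.6232, -0.5005, 0.6009, -0.7741], [0.0149, -0.7606, -0.649, 0.9532], [0.0, 0.0, 0.0, 1.0]]
scene caddy 0.59 [196.1, 267.7, 117.6, 108.1] ((251.9615020751953, 318.80767822265625), (112.32678985595703, 69.0601806640625), 33.690067291259766)
scene caddy_grip 0.65 [1
[... 4287 characters left out ...]
97 [389.0, 192.3, 48.6, 19.1] ((414.2587890625, 199.3647003173828), (18.100374221801758, 45.86450958251953), 85.60128784179688)
top clip1 0.93 [318.8, 297.5, 43.9, 39.5] ((340.3780517578125, 316.9024353027344), (45.446563720703125, 18.11615753173828), 38.65980911254883)
top clip1 0.92 [383.8, 317.3, 42.8, 44.7] ((406.04632568359375, 337.93756103515625), (20.984172821044922, 45.02530288696289), 36.573028564453125)
top clip1 0.66 [391.6, 254.5, 47.7, 20.9] ((415.063720703125, 265.2198791503906), (16.951339721679688, 46.523658752441406), 87.87889862060547)
top brush 0.87 [315.4, 204.3, 14.7, 69.1] ((323.9157409667969, 236.899169921875), (70.5339584350586, 17.712326049804688), 86.98721313476562)
```

```bash
python3 - <<'E'
import cv2, numpy as np
a=cv2.imread("pics/top0.png");b=cv2.imread("pics/scene0.png")
c=a[140:380,110:480]; c=cv2.resize(c,None,fx=2.1,fy=2.1,interpolation=2)
cv2.imwrite("pics/top0c.png",c); print(c.shape)
c=b[90:410,160:450]; cv2.imwrite("pics/scene0c.png",cv2.resize(c,None,fx=1.8,fy=1.8,interpolation=2))
E
```

```text
(504, 777, 3)
```

View pics/top0c.png

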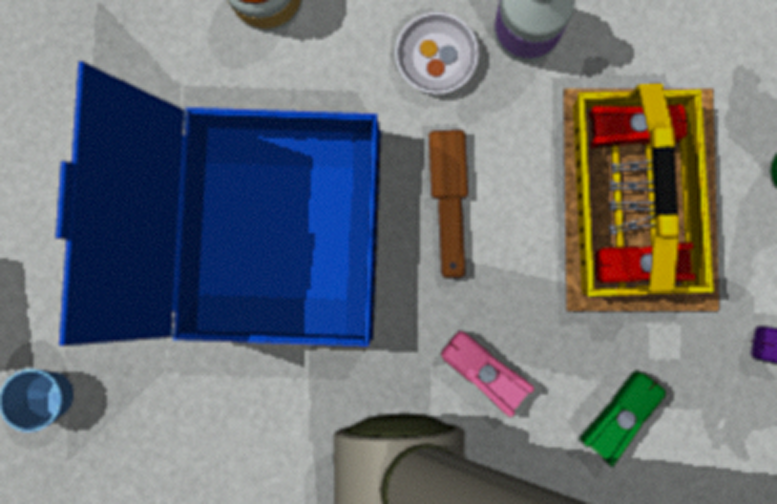

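View pics/scene0c.png

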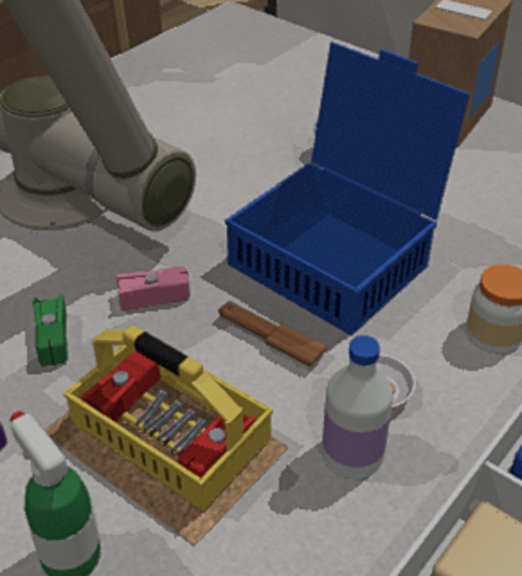

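The pictures show one caddy. Its black grip is at about (426,226) in the full top image, with the red clips in it at (414,199) and (415,265). Things that could be taken for the clips lie outside it: pink (340,317), green (406,338) and purple (~475,305). The black bar is therefore the thing to grasp.

```bash
cat > h.py <<'E'
from bench import state, vision, ctrl, models
import cv2, numpy as np
from scipy.spatial.transform import Rotation as R
def ray(c,u,v):
    k=vision.get_calibration(c); T=np.array(k['world_from_camera'])
    d=T[:3,:3]@[(u-k['cx'])/k['fx'],(v-k['cy'])/k['fy'],1]; return T[:3,3],d
def at(c,u,v,z):
    o,d=ray(c,u,v); return o+d*(z-o[2])/d[2]
def tri(a,b):
    A=[];y=[]
    for o,d in (a,b):
        d=d/np.linalg.norm(d);P=np.eye(3)-np.outer(d,d);A.append(P);y.append(P@o)
    return np.linalg.lstsq(np.vstack(A),np.hstack(y),rcond=None)[0]
def tool():
    s=state();M=R.from_quat(s['tool_rot'],scalar_first=True).as_matrix();return s,M
E
python3 - <<'E'
from h import *
def dark(f,box):
    im=cv2.imread(f);x0,y0,x1,y1=box;m=np.zeros(im.shape[:2],np.uint8)
    m[y0:y1,x0:x1]=(im.max(2)<45)[y0:y1,x0:x1]
    n,l,s,c=cv2.connectedComponentsWithStats(m);i=1+s[1:,4].argmax()
    ys,xs=np.nonzero(l==i);r=cv2.minAreaRect(np.c_[xs,ys].astype(np.float32));print(f,c[i],s[i],r);return c[i],r
ct,rt=dark("pics/top0.png",(415,200,440,250));cs,rs=dark("pics/scene0.png",(230,270,270,300))
p=tri(ray("top",*ct),ray("scene",*cs));print("grip tri",p, "plane .162",at("top",*ct,.168))
bx=cv2.boxPoints(rt);print([at("top",*q,.168)[:2].round(4).tolist() for q in bx])
print("mat",[at("top",110+u/2.1,140+v/2.1,.004)[:2].round(3).tolist() for u,v in((565,89),(714,89),(719,310),(567,311))])
print("caddyrim",[at("top",110+u/2.1,140+v/2.1,.072)[:2].round(3).tolist() for u,v in((580,93),(702,91),(715,293),(588,297))])
print("basket",[at("top",110+u/2.1,140+v/2.1,.095)[:2].round(3).tolist() for u,v in((186,108),(378,115),(372,343),(176,338))])
print("lidtop",[at("top",110+u/2.1,140+v/2.1,.31)[:2].round(3).tolist() for u,v in((81,62),(61,345),(68,200))])
print("tab tri",tri(ray("top",110+62/2.1,140+200/2.1),ray("scene",160+398/1.8,90+58/1.8)))
s,M=tool();print(M.round(3))
E
```

```text
pics/top0.png [426.06012658 225.91772152] [421 210  11  33 316] ((426.0, 226.0), (32.0, 10.0), 90.0)
pics/scene0.png [248.04575163 285.5130719 ] [235 275  28  24 306] ((248.26470947265625, 285.5588073730469), (29.49775505065918, 11.3189058303833), 30.963756561279297)
grip tri [ 0.55500636 -0.27513572  0.16388098] plane .162 [ 0.55562563 -0.27292119  0.168     ]
[[0.5917, -0.2619], [0.592, -0.2846], [0.5194, -0.2836], [0.5192, -0.2611]]
mat [[0.691, -0.191], [0.694, -0.38], [0.416, -0.381], [0.413, -0.193]]
caddyrim [[0.671, -0.199], [0.675, -0.344], [0.437, -0.356], [0.431, -0.208]]
basket [[0.642, 0.258], [0.637, 0.038], [0.377, 0.04], [0.38, 0.26]]
lidtop [[0.641, 0.3], [0.383, 0.306], [0.513, 0.306]]
tab tri [0.51264005 0.30709192 0.32234518]
[[ 0.97   0.242 -0.   ]
 [ 0.242 -0.97  -0.   ]
 [-0.     0.    -1.   ]]
```

```bash
python3 - <<'E'
from h import *
for c in("top","scene"):
    vision.camera(c)
    for n in("spray","softener","coin_dish","tablets"):
        for r in models.regions_of(c,n)[:2]:
            e=r['extent'];u=e[0]+e[2]/2;v=e[1]+e[3]
            print(c,n,round(r['conf'],2),np.round(e),[at(c,*q,.1)[:2].round(3).tolist() for q in((e[0],e[1]),(e[0]+e[2],e[1]+e[3]))], at(c,u,v,0)[:2].round(3))
E
```

```text
top spray 0.73 [473. 198.  61.  38.] [[0.633, -0.405], [0.542, -0.551]] [ 0.551 -0.52 ]
top softener 0.95 [346. 119.  38.  53.] [[0.826, -0.095], [0.696, -0.187]] [ 0.72  -0.153]
top coin_dish 0.8 [299. 145.  41.  41.] [[0.759, 0.018], [0.659, -0.083]] [ 0.68  -0.034]
top tablets 0.96 [215. 113.  39.  42.] [[0.836, 0.224], [0.733, 0.126]] [0.761 0.192]
scene spray 0.88 [170. 317.  45.  96.] [[0.44, -0.418], [0.694, -0.514]] [ 0.606 -0.514]
scene softener 0.94 [339. 276.  40.  80.] [[0.659, -0.071], [0.866, -0.207]] [ 0.797 -0.171]
scene softener 0.26 [368. 287.  22.  32.] [[0.735, -0.054], [0.831, -0.105]] [ 0.773 -0.045]
scene coin_dish 0.58 [168. 314.  48.  99.] [[0.431, -0.416], [0.696, -0.513]] [ 0.606 -0.515]
scene coin_dish 0.54 [368. 290.  20.  23.] [[0.741, -0.064], [0.818, -0.096]] [ 0.762 -0.032]
scene tablets 0.65 [240. 311.  11.  14.] [[0.549, -0.304], [0.597, -0.316]] [ 0.524 -0.271]
scene tablets 0.61 [338. 275.  42.  84.] [[0.656, -0.068], [0.873, -0.213]] [ 0.804 -0.178]
```

carry_out --jaw '[1,1,1,1,1,1,1,1,1,1,1,1,1,1,1,1]' --slide '[[0,0,-1],[0,0,-1],[1,0,0],[1,0,0],[1,0,0],[1,0,0],[1,0,0],[1,0,0],[1,0,0],[1,0,0],[1,0,0],[1,0,0],[1,0,0],[1,0,0],[1,0,0],[1,0,0]]' --delta_rot '[[0,0,0],[0,0,0],[0,0,0],[0,0,0],[0,0,0],[0,0,0],[0,0,0],[0,0,0],[0,0,0],[0,0,0],[0,0,0],[0,0,0],[0,0,0],[0,0,0],[0,0,0],[0,0,0]]'

```text
t: 3.6
ee_pos: [0.5417, -0.4315, 0.3638]
tool_rot: [-0.0, 0.993, 0.122, -0.0]
wrist_force: [0.9, 0.4, 0.3]
finger_gap: 1.002
grasp_force: 0.0
```

carry_out --jaw '[1,1,1,1,1,1,1,1,1]' --slide '[[0.34,-0.99,0],[0.34,-0.99,0],[0.34,-0.99,0],[0.34,-0.99,0],[0.34,-0.99,0],[0,0,0],[0,0,0],[0,0,1],[0,0,0]]' --delta_rot '[[0,0,0],[0,0,0],[0,0,0],[0,0,0],[0,0,0],[0,0,0.72],[0,0,0.72],[0,0,0],[0,0,0]]'

```text
t: 4.72
ee_pos: [0.5539, -0.2751, 0.3321]
tool_rot: [-0.001, 1.0, 0.022, -0.002]
wrist_force: [-0.4, -0.4, 0.3]
finger_gap: 1.0
grasp_force: 0.0
```

```bash
python3 - <<'E'
from h import *
s,M=tool();print(s['ee_pos'],M.round(3))
im=vision.camera("wrist");cv2.imwrite("pics/w1.png",im)
k=vision.get_calibration("wrist");print(k['fx'],k['cx'],k['cy'],np.round(k['world_from_camera'],3).tolist())
T=np.linalg.inv(k['world_from_camera'])
for p in ([.555,-.275,.165],[.59,-.2735,.165],[.52,-.2765,.165]):
    q=T@np.r_[p,1];print(p,q[:2]/q[2]*k['fx']+[k['cx'],k['cy']])
E
```

```text
[ 0.55388498 -0.27513161  0.3320683 ] [[ 0.999  0.044 -0.004]
 [ 0.044 -0.999  0.003]
 [-0.004 -0.003 -1.   ]]
344.94975567624124 323.5355828514635 239.00366128388816 [[0.044, -0.96, -0.275, 0.623], [-0.999, -0.042, -0.012, -0.273], [0.0, 0.275, -0.961, 0.402], [0.0, 0.0, 0.0, 1.0]]
[0.555, -0.275, 0.165] [322.17662446 238.90213347]
[0.59, -0.2735, 0.165] [322.18721786 189.95245328]
[0.52, -0.2765, 0.165] [322.16682678 284.17499639]
```

View pics/w1.png

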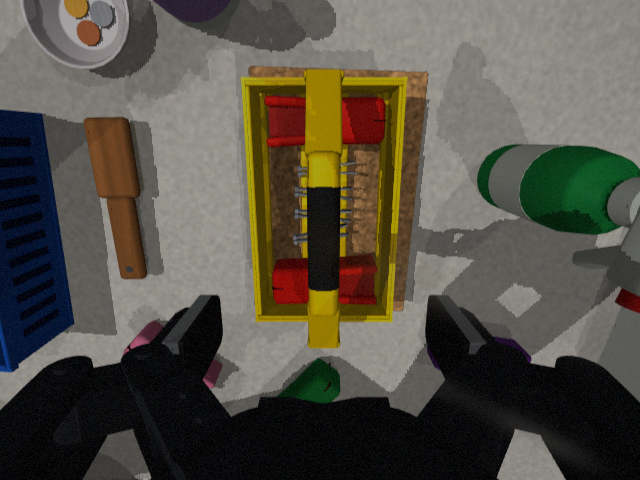

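The crop confirms it: the black grip is centred at (323,238), within 1 px of the prediction, and its bar is parallel to the pads. I'm descending and gripping.

carry_out --jaw '[1,1,1,1,1,-1,-1,-1,-1,-1,-1,-1]' --slide '[[0.04,0,0.95],[0,0,0.95],[0,0,0.95],[0,0,0.9],[0,0,0],[0,0,0],[0,0,0],[0,0,0],[0,0,0],[0,0,0],[0,0,0],[0,0,0]]' --delta_rot '[[0,0,0],[0,0,0],[0,0,0],[0,0,0],[0,0,0],[0,0,0],[0,0,0],[0,0,0],[0,0,0],[0,0,0],[0,0,0],[0,0,0]]' --force 110

```text
t: 6.28
ee_pos: [0.5556, -0.2749, 0.2222]
tool_rot: [-0.0, 1.0, 0.022, 0.0]
wrist_force: [-0.9, 3.8, 5.6]
finger_gap: 0.235
grasp_force: 108.5
```

carry_out --jaw '[-1,-1,-1,-1,-1,-1,-1,-1]' --slide '[[0,0,-0.2],[0,0,-0.5],[0,0,-0.8],[0,0,-0.9],[0,0,-0.9],[0,0,-0.6],[0,0,-0.3],[0,0,0]]' --delta_rot '[[0,0,0],[0,0,0],[0,0,0],[0,0,0],[0,0,0],[0,0,0],[0,0,0],[0,0,0]]'

```text
t: 7.28
ee_pos: [0.5554, -0.2753, 0.3477]
tool_rot: [0.0, 1.0, 0.022, 0.0]
wrist_force: [-0.2, 0.6, -5.5]
finger_gap: 0.236
grasp_force: 108.1
```

carry_out --jaw '[-1,-1,-1,-1,-1,-1,-1,-1,-1,-1,-1,-1,-1,-1,-1,-1,-1,-1,-1,-1]' --slide '[[-0.05,-0.3,0],[-0.05,-0.6,0],[-0.05,-0.8,0],[-0.05,-0.9,0],[-0.05,-0.9,0],[-0.05,-0.9,0],[-0.05,-0.9,0],[-0.05,-0.9,0],[-0.05,-0.9,0],[-0.05,-0.9,0],[-0.05,-0.9,0],[-0.05,-0.9,0],[-0.05,-0.9,0],[-0.05,-0.9,0],[-0.05,-0.9,0],[-0.05,-0.8,0],[-0.05,-0.6,0],[-0.05,-0.3,0],[0,0,0],[0,0,0]]' --delta_rot '[[0,0,0],[0,0,0],[0,0,0],[0,0,0],[0,0,0],[0,0,0],[0,0,0],[0,0,0],[0,0,0],[0,0,0],[0,0,0],[0,0,0],[0,0,0],[0,0,0],[0,0,0],[0,0,0],[0,0,0],[0,0,0],[0,0,0],[0,0,0]]'

```text
t: 9.78
ee_pos: [0.5099, 0.1486, 0.3474]
tool_rot: [0.0, 1.0, 0.022, 0.0]
wrist_force: [0.2, -0.4, -4.9]
finger_gap: 0.232
grasp_force: 108.2
```

```bash
python3 - <<'E'
from h import *
im=vision.camera("top")
cv2.imwrite("pics/t2.png",cv2.resize(im[130:350,100:400],None,fx=2.5,fy=2.5,interpolation=2))
im=vision.camera("scene")
cv2.imwrite("pics/s2.png",cv2.resize(im[80:320,250:470],None,fx=2.4,fy=2.4,interpolation=2))
E
```

```text
(no output)
```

View pics/s2.png

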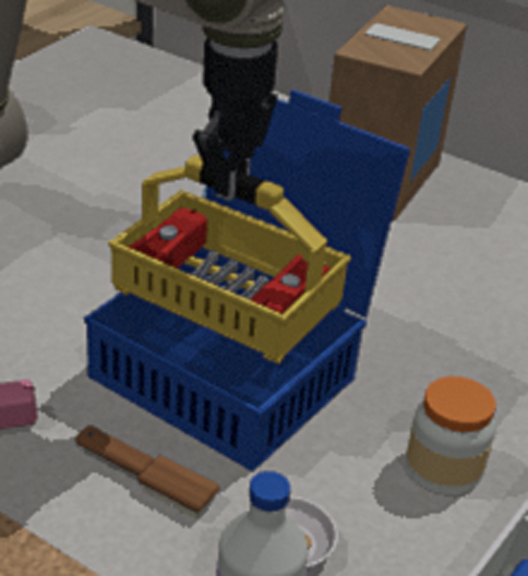

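The caddy is upright over the basket. All four pegs, at about (200–265,270) in the crop, and both clips are still in it. I'm starting the shake.

carry_out --jaw '[-1,-1,-1,-1,-1,-1,-1,-1,-1,-1,-1,-1,-1,-1,-1,-1,-1,-1,-1]' --slide '[[0,-0.9,0],[0,0.9,0],[0,0.9,0],[0,-0.9,0],[0,-0.9,0],[0,0.9,0],[0,0.9,0],[0,-0.9,0],[0,-0.9,0],[0,0.9,0],[0,0.9,0],[0,-0.9,0],[0,-0.9,0],[0,0.9,0],[0,0.9,0],[0,-0.9,0],[0,0,0],[0,0,0],[0,0,0]]' --delta_rot '[[0,0,0],[0,0,0],[0,0,0],[0,0,0],[0,0,0],[0,0,0],[0,0,0],[0,0,0],[0,0,0],[0,0,0],[0,0,0],[0,0,0],[0,0,0],[0,0,0],[0,0,0],[0,0,0],[0,0,0],[0,0,0],[0,0,0]]'

```text
t: 12.25
ee_pos: [0.51, 0.1487, 0.3474]
tool_rot: [0.0, 1.0, 0.022, 0.0]
wrist_force: [0.0, 0.1, -4.5]
finger_gap: 0.232
grasp_force: 111.1
```

```bash
python3 - <<'E'
from h import *
im=vision.camera("top")
a=cv2.resize(im[160:320,160:340],None,fx=2.2,fy=2.2,interpolation=2)
im=vision.camera("scene")
for r in models.regions_of("scene","peg1"): print(round(r['conf'],2),np.round(r['extent']))
b=cv2.resize(im[125:260,285:420],None,fx=2.9,fy=2.9,interpolation=2)
h=max(len(a),len(b));c=[cv2.copyMakeBorder(q,0,h-len(q),0,0,0) for q in(a,b)]
c=np.hstack(c);print(c.shape);cv2.imwrite("pics/m3.png",c)
E
```

```text
0.61 [333. 222.  15.   9.]
0.54 [352. 229.   9.  12.]
0.48 [341. 224.  11.   9.]
(392, 788, 3)
```

View pics/m3.png

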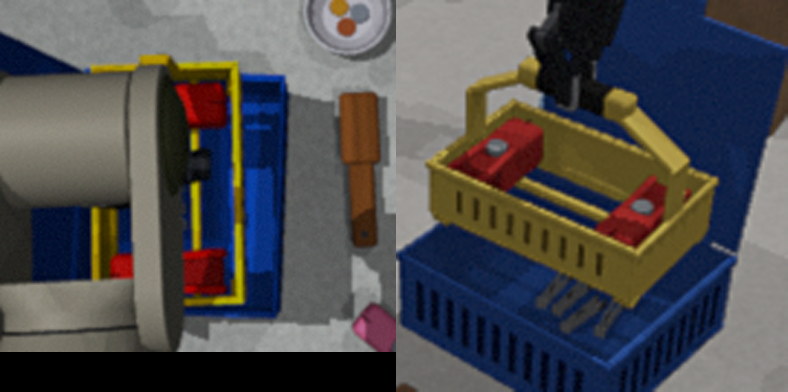

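The pegs have all dropped: four lie in the basket (crop (550,290), (570,297), (580,312), (608,318)), and the caddy holds only the two red clips. I'm carrying it back and setting it down.

carry_out --jaw '[-1,-1,-1,-1,-1,-1,-1,-1,-1,-1,-1,-1,-1,-1,-1,-1,-1,-1,-1,-1]' --slide '[[0.05,0.3,0],[0.05,0.6,0],[0.05,0.8,0],[0.05,0.9,0],[0.05,0.9,0],[0.05,0.9,0],[0.05,0.9,0],[0.05,0.9,0],[0.05,0.9,0],[0.05,0.9,0],[0.05,0.9,0],[0.05,0.9,0],[0.05,0.9,0],[0.05,0.9,0],[0.05,0.9,0],[0.05,0.8,0],[0.05,0.6,0],[0.05,0.3,0],[0,0,0],[0,0,0]]' --delta_rot '[[0,0,0],[0,0,0],[0,0,0],[0,0,0],[0,0,0],[0,0,0],[0,0,0],[0,0,0],[0,0,0],[0,0,0],[0,0,0],[0,0,0],[0,0,0],[0,0,0],[0,0,0],[0,0,0],[0,0,0],[0,0,0],[0,0,0],[0,0,0]]'

```text
t: 14.9
ee_pos: [0.5555, -0.2746, 0.3475]
tool_rot: [-0.0, 1.0, 0.022, 0.0]
wrist_force: [1.6, 0.0, -3.9]
finger_gap: 0.232
grasp_force: 111.1
```

carry_out --jaw '[-1,-1,-1,-1,-1,-1,-1,-1,-1]' --slide '[[0,0,0.3],[0,0,0.6],[0,0,0.8],[0,0,0.9],[0,0,0.8],[0,0,0.5],[0,0,0.2],[0,0,0.05],[0,0,0]]' --delta_rot '[[0,0,0],[0,0,0],[0,0,0],[0,0,0],[0,0,0],[0,0,0],[0,0,0],[0,0,0],[0,0,0]]'

```text
t: 16.02
ee_pos: [0.5557, -0.2754, 0.2236]
tool_rot: [0.0, 1.0, 0.022, 0.001]
wrist_force: [-0.0, -0.2, -5.2]
finger_gap: 0.234
grasp_force: 111.1
```

Still hanging, so I'm lowering in small steps until contact.

carry_out --jaw '[-1,-1,-1,-1]' --slide '[[0,0,0.04],[0,0,0.03],[0,0,0],[0,0,0]]' --delta_rot '[[0,0,0],[0,0,0],[0,0,0],[0,0,0]]'

```text
t: 16.52
ee_pos: [0.5556, -0.2752, 0.2221]
tool_rot: [0.001, 1.0, 0.022, 0.001]
wrist_force: [-2.3, 3.4, 5.9]
finger_gap: 0.233
grasp_force: 112.5
```

carry_out --jaw '[0,0.5,1,1,1,1,1,1,1,1,1,1]' --slide '[[0,0,0],[0,0,0],[0,0,0],[0,0,0],[0,0,0],[0,0,-0.3],[0,0,-1],[0,0,-1],[0,0,-1],[0,0,-1],[0,0,-1],[0,0,-1]]' --delta_rot '[[0,0,0],[0,0,0],[0,0,0],[0,0,0],[0,0,0],[0,0,0],[0,0,0],[0,0,0],[0,0,0],[0,0,0],[0,0,0],[0,0,0]]'

```text
t: 18.02
ee_pos: [0.5552, -0.2751, 0.4116]
tool_rot: [0.0, 1.0, 0.022, 0.0]
wrist_force: [0.4, -0.5, 0.1]
finger_gap: 1.0
grasp_force: 0.0
```

```bash
python3 - <<'E'
from h import *
s,M=tool();print(s['joint_positions'].round(3),s['ee_pos'])
im=vision.camera("scene")
for n in("caddy","lid","peg1","clip1"):
    for r in models.regions_of("scene",n)[:4]: print(n,round(r['conf'],2),np.round(r['extent']))
cv2.imwrite("pics/s4.png",cv2.resize(im[90:410,160:450],None,fx=1.8,fy=1.8,interpolation=2))
E
```

```text
[-0.651  0.469  0.851 -0.     1.821  0.876] [ 0.55523659 -0.27510417  0.41161424]
caddy 0.68 [198. 271. 115. 104.]
lid 0.86 [340. 114.  85.  94.]
peg1 0.53 [356. 230.   5.   7.]
peg1 0.4 [342. 222.   9.   9.]
clip1 0.86 [112. 316.  53.  46.]
clip1 0.77 [207. 286.  41.  36.]
clip1 0.74 [227. 238.  43.  23.]
clip1 0.16 [341. 228.  17.   8.]
```

View pics/s4.png

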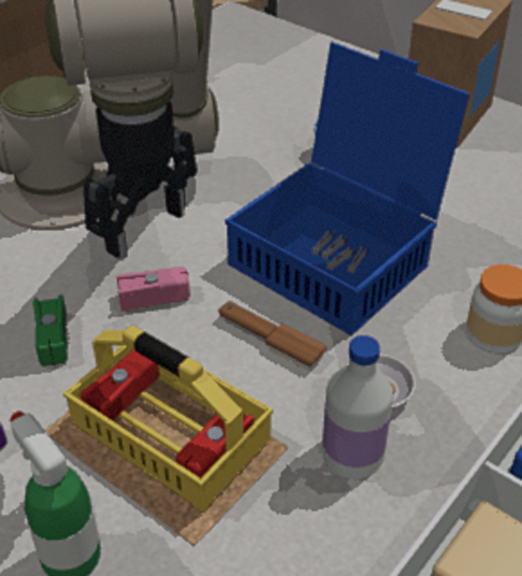

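The caddy is upright on its mat with both red clips, at crop (118,385) and (215,440). The four pegs are in the basket at about (340,252). Next is the lid, whose tab is at crop (398,62): I'll go over it with the fingers shut and come down behind it.

carry_out --jaw '[-1,-1,-1,-1,-1,-1,-1,-1,-1,-1,-1,-1,-1,-1,-1,-1,-1,-1,-1,-1]' --slide '[[0,0,-0.8],[0,-0.4,-0.4],[-0.04,-1,0],[-0.04,-1,0],[-0.04,-1,0],[-0.04,-1,0],[-0.04,-1,0],[-0.04,-1,0],[-0.04,-1,0],[-0.04,-1,0],[-0.04,-1,0],[-0.04,-1,0],[-0.04,-1,0],[-0.04,-1,0],[-0.04,-1,0],[-0.04,-1,0],[-0.04,-1,0],[0,-1,0],[0,-1,0],[0,-1,0]]' --delta_rot '[[0,0,0],[0,0,0],[0,0,0],[0,0,0],[0,0,0],[0,0,0],[0,0,0],[0,0,0],[0,0,0],[0,0,0],[0,0,0],[0,0,0],[0,0,0],[0,0,0],[0,0,0],[0,0,0],[0,0,0],[0,0,0],[0,0,0],[0,0,0]]' --force 40

```text
t: 20.78
ee_pos: [0.5126, 0.2768, 0.4452]
tool_rot: [0.0, 1.0, 0.022, -0.001]
wrist_force: [0.2, -0.6, -0.1]
finger_gap: -0.001
grasp_force: 0.0
```

carry_out --jaw '[-1,-1,-1,-1,-1]' --slide '[[0,-1,0],[0,-1,0],[0,-0.4,0],[0,0,0],[0,0,0]]' --delta_rot '[[0,0,0],[0,0,0],[0,0,0],[0,0,0],[0,0,0]]'

```text
t: 21.4
ee_pos: [0.5103, 0.3465, 0.4459]
tool_rot: [0.0, 1.0, 0.021, 0.0]
wrist_force: [-0.3, -0.0, -0.8]
finger_gap: -0.003
grasp_force: 0.0
```

```bash
python3 - <<'E'
from h import *
s,M=tool();print(s['joint_positions'].round(3),s['ee_pos'])
im=vision.camera("scene")
cv2.imwrite("pics/s5.png",cv2.resize(im[20:260,270:470],None,fx=2.4,fy=2.4,interpolation=2))
E
```

```text
[ 0.405  0.464  0.765 -0.     1.912  1.933] [0.51026637 0.34651609 0.44588225]
```

View pics/s5.png

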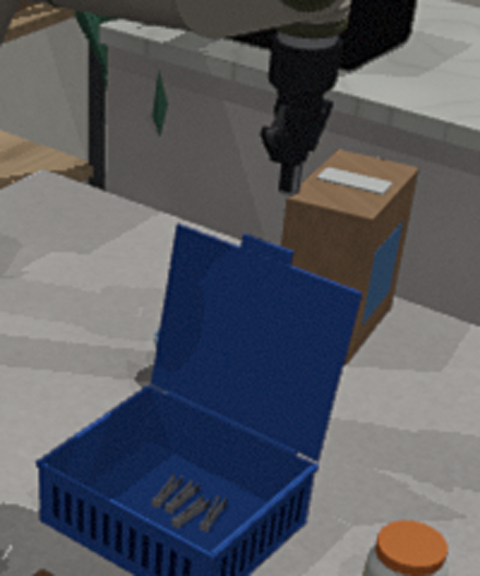

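```bash
python3 - <<'E'
from h import *
for u,v,z in((345,360,0),(395,295,0),(285,285,.0),(180,225,.31),(358,293,.31)): print(at("scene",270+u/2.4,20+v/2.4,z).round(3))
E
```

```text
[ 0.491  0.624 -0.   ]
[0.455 0.851 0.   ]
[0.297 0.762 0.   ]
[0.391 0.306 0.31 ]
[0.641 0.3   0.31 ]
```

carry_out --jaw '[-1,-1,-1,-1]' --slide '[[0,0,0.6],[0,0,0.6],[0,0,0.3],[0,0,0]]' --delta_rot '[[0,0,0],[0,0,0],[0,0,0],[0,0,0]]'

```text
t: 21.95
ee_pos: [0.5103, 0.3469, 0.4007]
tool_rot: [0.0, 1.0, 0.022, -0.0]
wrist_force: [-0.5, -0.3, 0.3]
finger_gap: -0.001
grasp_force: 0.0
```

carry_out --jaw '[-1,-1,-1,-1,-1,-1,-1,-1,-1,-1]' --slide '[[0,0,0.6],[0,0,0.6],[0,0,0.5],[0,0,0],[0,0.6,0.05],[0,0.6,0.05],[0,0.57,0],[0,0.57,0],[0,0,0],[0,0,0]]' --delta_rot '[[0,0,0],[0,0,0],[0,0,0],[0,0,0],[0,0,0],[0,0,0],[0,0,0],[0,0,0],[0,0,0],[0,0,0]]'

```text
t: 23.2
ee_pos: [0.5133, 0.2772, 0.3468]
tool_rot: [-0.0, 1.0, 0.022, -0.0]
wrist_force: [-0.6, 0.8, -0.1]
finger_gap: -0.006
grasp_force: 0.0
```

carry_out --jaw '[-1,-1,-1,-1,-1,-1,-1,-1,-1]' --slide '[[0,0.55,0.03],[0,0.55,0.03],[0,0.55,0.04],[0,0.48,0.17],[0,0.48,0.17],[0,0.48,0.17],[0,0.41,0.32],[0,0.41,0.32],[0,0.41,0.32]]' --delta_rot '[[0,0,0],[0,0,0],[0,0,0],[0,0,0],[0,0,0],[0,0,0],[0,0,0],[0,0,0],[0,0,0]]'

```text
t: 24.32
ee_pos: [0.5189, 0.1469, 0.2989]
tool_rot: [-0.0, 1.0, 0.022, -0.0]
wrist_force: [0.4, 0.1, -0.3]
finger_gap: -0.001
grasp_force: 0.4
```

```bash
python3 - <<'E'
from h import *
im=vision.camera("scene")
cv2.imwrite("pics/s6.png",cv2.resize(im[20:260,270:470],None,fx=2.4,fy=2.4,interpolation=2))
E
```

```text
(no output)
```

View pics/s6.png

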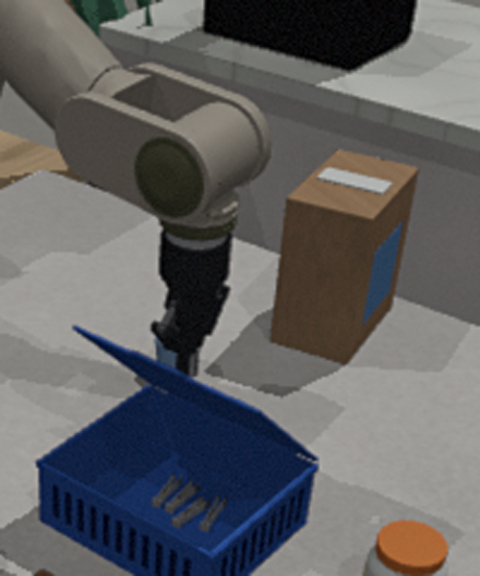

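The lid is at about 45° with the fingertips behind it, at (180,360), and the pegs are still in the basket. I'm continuing along the arc.

carry_out --jaw '[-1,-1,-1,-1,-1,-1,-1,-1,-1,-1,-1]' --slide '[[0,0.32,0.41],[0,0.32,0.41],[0,0.32,0.41],[0,0.2,0.47],[0,0.2,0.47],[0,0.2,0.47],[0,0.1,0.45],[0,0.1,0.45],[0,0,0.4],[0,0,0.1],[0,0,0]]' --delta_rot '[[0,0,0],[0,0,0],[0,0,0],[0,0,0],[0,0,0],[0,0,0],[0,0,0],[0,0,0],[0,0,0],[0,0,0],[0,0,0]]'

```text
t: 25.75
ee_pos: [0.5213, 0.0951, 0.1785]
tool_rot: [-0.0, 1.0, 0.022, 0.0]
wrist_force: [-0.1, -0.5, 0.7]
finger_gap: 0.002
grasp_force: 0.0
```

carry_out --jaw '[-1,-1,-1]' --slide '[[0,0,0.08],[0,0,0.05],[0,0,0]]' --delta_rot '[[0,0,0],[0,0,0],[0,0,0]]'

```text
t: 26.12
ee_pos: [0.5212, 0.095, 0.1746]
tool_rot: [0.0, 1.0, 0.022, 0.0]
wrist_force: [-0.2, -0.1, 0.7]
finger_gap: -0.006
grasp_force: 0.0
```

carry_out --jaw '[-1,-1,-1,-1]' --slide '[[0,0,0.04],[0,0,0.03],[0,0,0],[0,0,0]]' --delta_rot '[[0,0,0],[0,0,0],[0,0,0],[0,0,0]]'

```text
t: 26.62
ee_pos: [0.5213, 0.095, 0.1739]
tool_rot: [0.0, 1.0, 0.022, 0.001]
wrist_force: [-4.9, -0.4, 13.3]
finger_gap: -0.002
grasp_force: 6.8
```

13 N with the tips at z≈0.101 means the lid is on its stop. I'm retracting and checking.

carry_out --jaw '[-1,-1,-1,-1,-1,-1,-1]' --slide '[[0,0,-0.3],[0,0,-1],[0,0,-1],[0,0,-1],[0,0,-1],[0,0,-1],[0,0,0]]' --delta_rot '[[0,0,0],[0,0,0],[0,0,0],[0,0,0],[0,0,0],[0,0,0],[0,0,0]]'

```text
t: 27.5
ee_pos: [0.5216, 0.095, 0.3336]
tool_rot: [0.0, 1.0, 0.022, 0.002]
wrist_force: [-0.8, 0.0, -1.0]
finger_gap: -0.001
grasp_force: 0.0
```

```bash
python3 - <<'E'
from h import *
im=vision.camera("scene")
cv2.imwrite("pics/s7.png",cv2.resize(im[90:410,160:450],None,fx=1.8,fy=1.8,interpolation=2))
E
```

```text
(no output)
```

View pics/s7.png

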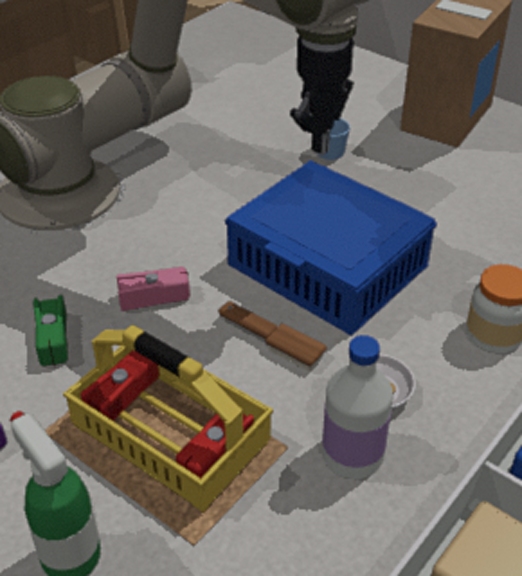

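The lid lies flat and shut, at crop (335,220). The caddy is on its mat with both clips, and the other things have not moved. I'm handing in the job.

```bash
python3 -c "
from bench import ctrl; print(ctrl.close_job())"
```

```text
the job is handed in; nothing more can be done
None
```

The job is handed in at about 28 s: all four pegs are in the basket, the caddy is back on its mat with both red clips, the lid is shut, and nothing else appeared to have moved in the last picture.

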